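# Press a moisture-tin lid home all round

### The arm

A 7-joint arm with a two-finger parallel gripper is mounted at the origin on a cart in front of the work surface, level with it; the furniture and walls round the work are solid. World frame = base frame: x ahead of the robot, y to its left, z up, the work surface at z = 0. Lengths are in m, angles in rad, forces in N, time in s.
With the tool pointing down it reaches from about 0.4 to 0.9 m from the base axis. Payload 5.5 kg.
Tool frame: the origin (TCP) lies midway between the tips of the shut fingers; the grasp point (between the pads) lies 19 mm behind it; z points along the fingers, y is the line along which they close (so a half turn about z gives the same grasp; the last joint's range is limited). The gripper opens to 92 mm and grips with 3 to 60 N. Pads are 19 mm wide; open, the fingers measure 130 mm over their backs; the gripper's body (75 mm by 190 mm) begins 47 mm behind the grasp point.
Start: joints at [0.263, 0.501, -0.427, 1.55, 0.221, 1.138, -0.21], TCP at [0.65, 0, 0.227] pointing down, gripper open.
Joint ranges: [-2.88, 2.88], [-0.31, 2.03], [-1.54, 1.56], [0.2, 2.42], [-1.41, 4.55], [0.19, 2.02], [-2.57, 2.57]. Speed limits (rad/s): [2.57, 2.57, 3.14, 3.14, 3.14, 3.14, 3.14].

### API

Orientations are given as a unit quaternion [x, y, z, w].
In Python, from plant import manip gives the robot as it stands. The module is installed in compiled form; this text tells all that it offers.
- The arm moves only by the shell command python3 -m crank 'ROWS' [FORCE]. ROWS is JSON, one flat list of numbers, 7 for each row, row after row: the shift along the world's x, y, z in units of 120 mm (1.0 is 120 mm), then the turn, a rotation vector about the world's x, y, z in units of pi/2 rad (1.0 is pi/2 rad), then the opening, from 0 (shut) to 1 (fully open). A call has 1 to 10 rows; each row is the pose to reach, as a shift and turn from the pose commanded when the call began; what a row does not reach only later rows make up. A row lasts 1/8 s, in which the tool goes at most 62.5 mm and 10.7 degrees, less where a joint would pass 70% of its speed; a pose out of reach is approached as far as the arm can. A call with a number of a shift or a turn outside -1 to 1 is refused whole. A call with a gripper value outside its range is refused whole. The fingers move at their own pace and stop on an object; FORCE is the grip in N (left out, the last holds). Time passes only in rows, so rows that repeat a pose let the fingers close. It gives the time, the measured TCP pose, the force, the opening and the grip force at its end, in the units of the state.
- manip.get_state(): the state, without advancing time (a new reading comes with each control period).
- manip.grab_frame(name): name is "scene" or "side" or "wrist"; returns (picture, depth): 480x640x3 uint8, red, green, blue; 480x640 float32, m along the optical axis (not along the pixel's ray), 0 where there is no reading.
- manip.camera_model(name): a dict with "intrinsics" (3x3 intrinsics, pixels), "extrinsics" (4x4, takes a point from camera to world coordinates). Camera axes: x right, y down, z forward; pixel columns grow to the right and rows downward; lengths in m; the calibration is good to about 2 mm. A picture is of the moment at which its call begins: read the wrist's pose just before it. camera_model takes no time and is no camera call; for the wrist camera it gives the pose at the moment of the call.
- manip.finish_job(): hands the job in; it is judged then, once.
The state is a dict: "t": time; "joint_positions": joint angles; "joint_vel": joint speeds; "joint_efforts": joint torques, N m; "ee_pos": TCP position; "eef_rot": TCP orientation; "wrist_force": force on the tool from outside, world axes, zero at the start; "wrist_torque": the same for the moment, N m; "grip_width": finger opening in m; "gripper_force": force on a finger pad.
Only numpy, scipy, OpenCV 4.12 (cv2) and the standard library are available. Lean on these libraries where they do the work, as an engineer would, in place of code of your own. Each camera call takes 0.05 s, during which the arm holds its last target. There are 200 camera calls.

### The job

Three round aluminium seed-moisture tins stand in a cooling block; the lid of one is not pushed home, it stands up proud and askew and would let damp air in. With closed fingertips, go round the rim of that lid (never its middle), pressing gently so as not to dent it, until it is fully home and level all the way round. Do not lift or tip the tin, do not press on the other tins, and leave everything else on the bench where it is.

Things in the scene. Friction and masses are not known exactly. Their poses are not given: they have to be found in the camera images.
- block: cooling block for the tins, machined aluminium, 106 x 326 x 30 mm, heavy and fixed; origin at the centre of its underside, long side along its y. Three round sockets in a row along y at -106, 0 and +106 mm, floor 6 mm above its underside; a wire bail at each end reaches 182 mm from the centre. Which tin stands in which socket varies.
- tin: the tin to be closed: round plain aluminium, 73 mm diameter, standing loosely (0.5 mm play all round) in a 24 mm deep socket, full of seed (0.17 to 0.25 kg with its lid); origin at the centre of its foot, 6 mm above the bench, z up; a bead round it 46 mm above the foot is the seat of the lid's skirt
- lid: the lid that is not home: thin smooth aluminium, 77 mm diameter, with a 10 mm skirt; origin at the centre of the skirt's lower edge, z along its axis. It starts 1 to 13 mm proud round its edge (4 to 10 mm in the middle), tilted any way by up to 0.12 rad. Fully home its origin is 46 mm above the tin's foot. Slippery (friction about 0.35): fingertips may slide along it while pressing.
- lid_middle (a point): centre of the flat top of that lid, 11.2 mm above lid, 2.3 mm below the rim; home: 63.2 mm above the bench. Three dimples in the skirt, evenly spaced (first at the lid's +x), grip the tin. Pressed at the rim, the lid slides down near there against 9 to 14 N of friction and stays; the far side stays up. In the middle it takes about 27 N; more than 30 N dents it.
- rim_1 (a point): point on the crest of the lid's rolled rim, 36.3 mm from its centre towards the lid's own +x; fully home it is 59.5 mm above the tin's foot (65.5 mm above the bench)
- rim_2 (a point): point on the crest of the lid's rolled rim, 36.3 mm from its centre towards the lid's own +y; fully home it is 59.5 mm above the tin's foot (65.5 mm above the bench)
- rim_3 (a point): point on the crest of the lid's rolled rim, 36.3 mm from its centre towards the lid's own -x; fully home it is 59.5 mm above the tin's foot (65.5 mm above the bench)
- rim_4 (a point): point on the crest of the lid's rolled rim, 36.3 mm from its centre towards the lid's own -y; fully home it is 59.5 mm above the tin's foot (65.5 mm above the bench)
- tin_a: closed tin of the same kind, lid home (rim 59.5 mm above its foot); loose in its socket, to be left alone; origin at the centre of its foot. Clear gap between neighbouring lids 29 mm.
- tin_b: second closed tin, the same as tin_a
- marker: marker pen lying on the bench, 136 x 12 x 13 mm, loose bystander
- tweezers: steel tweezers lying on the bench, 130 x 14 x 10 mm, loose bystander
- dish_a: covered petri dish, 65 mm diameter, 14 mm high, loose bystander
- tape_roll: roll of tape, 64 mm diameter, 19 mm high, loose bystander
- timer: bench timer, 66 x 62 x 19 mm, loose bystander
Not all that is in view belongs to the job. What is shaped like the tin but black or pink is not meant.

How it is judged:
At the end, for the whole second after the job is handed in: All four rim marks of the lid are within 1.5 mm of their home height in the tin's frame (59.5 mm above the tin's foot), and the tin stands at rest upright in its socket (tilt under 0.06 rad, foot under 9 mm above the bottom of the block; 6 mm when seated) (z of each of rim_1, rim_2, rim_3, rim_4 in the frame of tin below 0.061 m and angle between tin's own z axis and vertical below 0.06 rad and z of tin in the frame of block below 0.009 m and linear speed of tin below 0.01 m/s); the robot touches nothing.
It fails at once if the thin lid is dented: pressed with more than 30 N (contact force between the fingers and lid above 30 N).
It fails at once if the lid is pressed in its middle instead of at its rim (contact force between the fingers and lid above 1 N and horizontal distance between the grasp point and lid_middle below 0.012 m).
It fails at once if the tin is lifted (10 mm) or tipped (0.2 rad) in its socket (z of tin in the frame of block above 0.016 m or angle between tin's own z axis and vertical above 0.2 rad).
It fails at once if one of the two closed tins is pressed (over 3 N), lifted or shifted by 10 mm (contact force between the fingers and tin_a above 3 N or contact force between the fingers and tin_b above 3 N or distance of any of tin_a, tin_b from where it was at the start of the episode above 0.01 m).
It fails at once if something on the bench is shifted by more than 15 mm (distance of any of marker, tweezers, dish_a, tape_roll, timer from where it was at the start of the episode above 0.015 m).
It also fails if it takes over 64 s, if anything falls off the work surface, if the arm or the gripper's body presses on something with over 40 N, if the wrist force passes 120 N, or if a joint passes its speed limit or range.

## Working session

There is one attempt and no reset: what is moved stays moved. The work goes in short steps, Python scripts to look and compute and a shell command to move; the robot and the scene stay as the last step left them, time stands still between calls to the robot, and variables do not carry over. Pictures are saved under pics/ and viewed, at most 10 in all, crops included, and the job is handed in when it is done.

```bash
mkdir -p pics; cat > h.py <<'E'
import numpy as np, cv2
from plant import manip
def grab(n):
    m=manip.camera_model(n); rgb,d=manip.grab_frame(n); return rgb,d,m
def pts(d,m):
    K=np.array(m["intrinsics"]);T=np.array(m["extrinsics"])
    v,u=np.indices(d.shape); P=np.stack([(u-K[0,2])/K[0,0]*d,(v-K[1,2])/K[1,1]*d,d],-1)
    W=P@T[:3,:3].T+T[:3,3]; W[d<=0]=np.nan; return W
E
python3 - <<'E'
from h import *
for n in ["scene","side"]:
    r,d,m=grab(n); cv2.imwrite(f"pics/{n}0.png",r[:,:,::-1]); np.savez(f"{n}0.npz",r=r,d=d,K=m["intrinsics"],T=m["extrinsics"])
s=manip.get_state(); print(s["t"],s["ee_pos"],s["eef_rot"],s["wrist_force"],s["grip_width"])
E
```

```text
0.1 [ 6.49363635e-01 -3.30387164e-05  2.25780736e-01] [ 7.07084471e-01  7.07128544e-01 -5.99577589e-04 -6.42843981e-04] [ 0.84761742  0.59911104 -0.17876415] 0.09211444057133603
```

View pics/scene0.png

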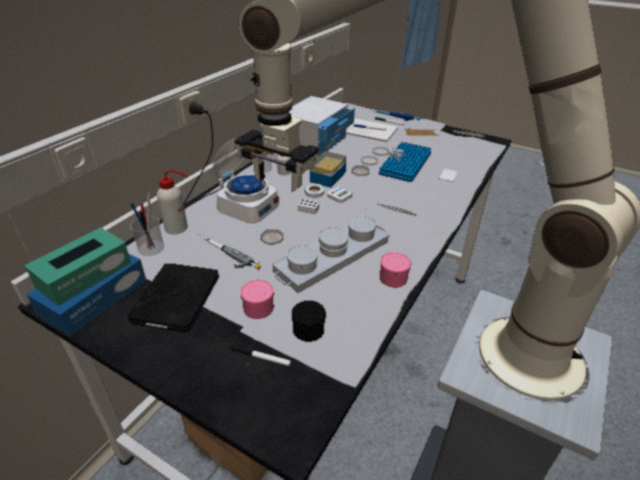

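View pics/side0.png

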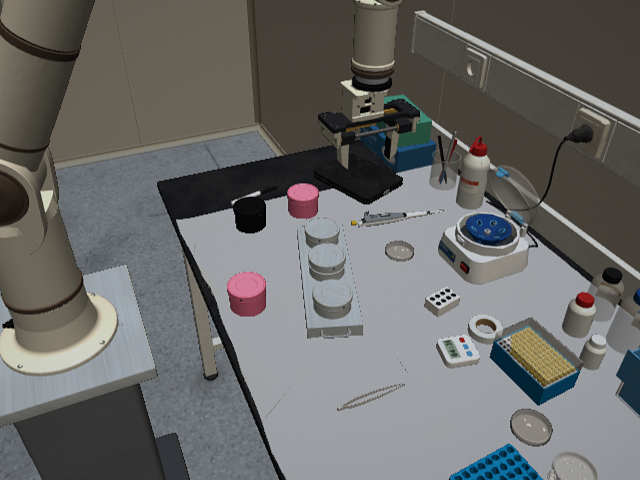

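The scene view shows the block with three silver tins at about (303,258), (333,238) and (361,228). In the side view they are at (322,230), (327,258) and (332,298). The lookalikes in the side view are black at (250,213) and pink at (303,200) and (247,293), and I rule those out. Next I measure the three lids by depth.

```bash
cat > a.py <<'E'
from h import *
for n,box in [("side",(290,200,375,345)),("scene",(265,205,400,295))]:
    z=np.load(f"{n}0.npz"); W=pts(z["d"],dict(intrinsics=z["K"],extrinsics=z["T"]))
    u0,v0,u1,v1=box; C=W[v0:v1,u0:u1]; zz=C[...,2]
    blk=C[(zz>.025)&(zz<.035)]; 
    print(n,"block top",np.median(blk[:,2]),cv2.minAreaRect(blk[:,:2].astype(np.float32)*1000))
    M=((zz>.052)&(zz<.095)).astype(np.uint8)
    k,L,S,c=cv2.connectedComponentsWithStats(M)
    for i in range(1,k):
        if S[i,4]<60: continue
        P=C[L==i]; T=P[P[:,2]>np.percentile(P[:,2],30)]
        A=np.c_[T[:,:2]-T[:,:2].mean(0),np.ones(len(T))]; f=np.linalg.lstsq(A,T[:,2],rcond=None)[0]
        print(S[i],c[i]+[u0,v0],"med",np.median(P,0).round(4),"zmax",np.percentile(P[:,2],[2,50,98]).round(4),"fit",f.round(4), cv2.minEnclosingCircle(P[:,:2].astype(np.float32)*1000))
I=cv2.resize(cv2.imread("pics/side0.png")[205:345,285:375],None,fx=4.2,fy=4.2,interpolation=cv2.INTER_CUBIC)
J=cv2.resize(cv2.imread("pics/scene0.png")[205:295,265:400],None,fx=3,fy=3,interpolation=cv2.INTER_CUBIC)
o=np.zeros((588,790,3),np.uint8); o[:I.shape[0],:I.shape[1]]=I; o[:J.shape[0],380:380+J.shape[1]]=J[:,:410]
cv2.imwrite("pics/crop.png",o)
E
python3 a.py
```

```text
side block top 0.02861886731361779 ((575.9039916992188, -40.68223571777344), (424.5362854003906, 185.00503540039062), 72.71619415283203)
[ 15  18  34  25 678] [321.58849558 229.71238938] med [0.561  0.0209 0.0614] zmax [0.0536 0.0614 0.0654] fit [-0.0029 -0.004   0.0625] ((562.3519287109375, 25.806047439575195), 40.92488479614258)
[ 18  44  38  31 910] [326.67252747 258.09450549] med [ 0.5259 -0.0814  0.0693] zmax [0.0538 0.0693 0.0737] fit [ 0.0264 -0.0136  0.0704] ((526.8262939453125, -74.4910659790039), 40.389163970947266)
[  22   80   41   32 1011] [331.94856578 294.98120673] med [ 0.4921 -0.1797  0.0618] zmax [0.0533 0.0618 0.0653] fit [-0.0026 -0.0069  0.0626] ((493.41351318359375, -174.41244506835938), 40.85919952392578)
scene block top 0.029405161903887755 ((563.6768798828125, -102.4892578125), (343.9138488769531, 367.5433349609375), 36.22769546508789)
[ 83  11  28  20 436] [361.15137615 225.03211009] med [ 0.4936 -0.1654  0.0625] zmax [0.0533 0.0625 0.066 ] fit [-0.0053  0.0065  0.0634] ((496.4560852050781, -168.5963134765625), 40.73603057861328)
[ 53  22  30  24 558] [332.54301075 238.18458781] med [ 0.5267 -0.0628  0.0702] zmax [0.053  0.0702 0.0746] fit [ 0.0295 -0.0057  0.0713] ((530.3397216796875, -69.6042251586914), 40.99939727783203)
[ 22  40  30  23 562] [301.42348754 255.90925267] med [0.5611 0.0351 0.0628] zmax [0.0531 0.0628 0.066 ] fit [0.001  0.007  0.0636] ((563.1974487304688, 30.130992889404297), 40.27104568481445)
[115  47  20  22 362] [390.62154696 261.84530387] med [ 0.363  -0.0668  0.057 ] zmax [0.0526 0.057  0.0601] fit [0.002  0.0026 0.0577] ((354.5334777832031, -74.19461822509766), 40.02566909790039)
[ 0 76  9 14 96] [268.1875 288.4375] med [0.5651 0.1704 0.0575] zmax [0.0535 0.0575 0.0607] fit [-0.0734 -0.0624  0.0583] ((566.8807373046875, 168.9032745361328), 23.840801239013672)
```

View pics/crop.png

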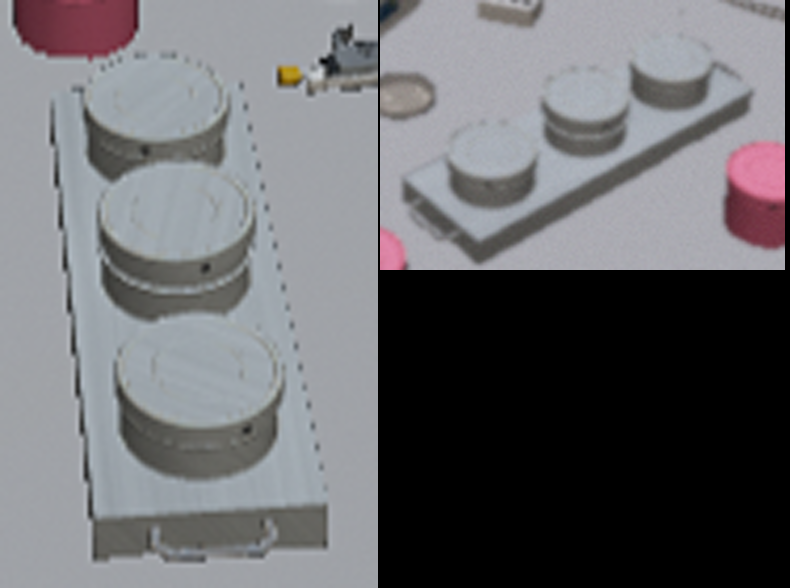

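The proud lid is on the middle tin, at side (327,258). Its band gap is visible and its top is at about 70 mm, against about 62 mm on its neighbours. Its centre is about (0.5285, -0.072) and it is higher on the +x side. I shut the fingers and go over the +x rim first.

```bash
python3 -m crank '[-0.2,-0.2,0,0,0,0,0, -0.4,-0.4,-0.2,0,0,0,0, -0.6,-0.5,-0.4,0,0,0,0, -0.72,-0.6,-0.6,0,0,0,0, -0.72,-0.6,-0.8,0,0,0,0, -0.72,-0.6,-0.9,0,0,0,0, -0.72,-0.6,-1,0,0,0,0, -0.72,-0.6,-1,0,0,0,0, -0.72,-0.6,-1,0,0,0,0]' 20; python3 - <<'E'
from h import *
r,d,m=grab("side"); cv2.imwrite("pics/side1.png",cv2.resize(r[170:350,230:420],None,fx=3,fy=3)[:,:,::-1])
E
```

```text
t: 1.23
ee_pos: [0.5642, -0.0717, 0.1073]
eef_rot: [0.707, 0.707, 0.0, 0.0]
wrist_force: [-0.4, 0.7, 0.2]
grip_width: 0.0065
gripper_force: 0.0
```

View pics/side1.png

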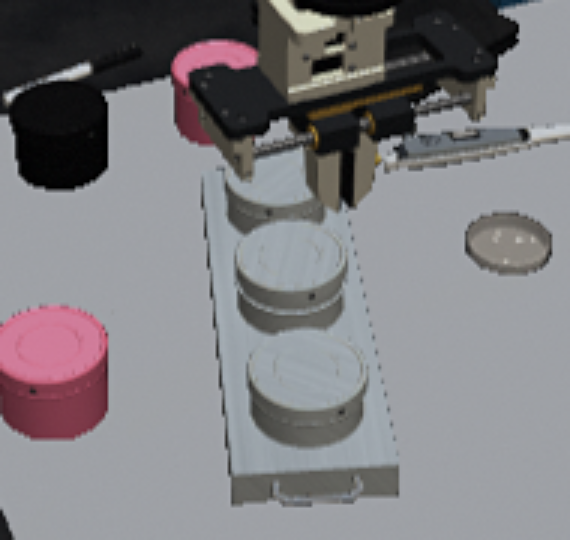

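The shut fingers hang clear above the +x rim, at about (340,190) in the crop. I go down gently.

```bash
python3 -m crank '[0,0,-0.1,0,0,0,0, 0,0,-0.2,0,0,0,0, 0,0,-0.22,0,0,0,0, 0,0,-0.23,0,0,0,0, 0,0,-0.24,0,0,0,0, 0,0,-0.25,0,0,0,0, 0,0,-0.26,0,0,0,0, 0,0,-0.27,0,0,0,0]'; python3 -m crank '[0,0,-0.01,0,0,0,0, 0,0,-0.02,0,0,0,0, 0,0,-0.02,0,0,0,0]'
```

```text
t: 2.28
ee_pos: [0.5642, -0.072, 0.0749]
eef_rot: [0.707, 0.707, 0.0, 0.0]
wrist_force: [-1.0, 0.5, 7.0]
grip_width: 0.0003
gripper_force: 3.4
t: 2.65
ee_pos: [0.5655, -0.072, 0.0736]
eef_rot: [0.707, 0.707, 0.001, 0.001]
wrist_force: [-0.7, 0.3, 9.5]
grip_width: 0.0007
gripper_force: 4.4
```

```bash
python3 -m crank '[0,0,-0.005,0,0,0,0, 0,0,-0.01,0,0,0,0, 0,0,-0.015,0,0,0,0, 0,0,-0.02,0,0,0,0]'; python3 -m crank '[0,0,-0.005,0,0,0,0, 0,0,-0.01,0,0,0,0, 0,0,-0.015,0,0,0,0, 0,0,-0.02,0,0,0,0]'
```

```text
t: 3.15
ee_pos: [0.5658, -0.0719, 0.0715]
eef_rot: [0.707, 0.707, 0.001, 0.002]
wrist_force: [0.6, -0.3, 10.6]
grip_width: 0.0005
gripper_force: 5.1
t: 3.65
ee_pos: [0.5659, -0.0718, 0.0691]
eef_rot: [0.707, 0.707, 0.001, 0.002]
wrist_force: [-0.9, 0.9, 10.5]
grip_width: 0.0004
gripper_force: 5.1
```

```bash
python3 -m crank '[0,0,-0.01,0,0,0,0, 0,0,-0.02,0,0,0,0, 0,0,-0.03,0,0,0,0]'; python3 -m crank '[0,0,0.15,0,0,0,0, 0,0,0.17,0,0,0,0, -0.3,0,0.17,0,0,0,0, -0.6,0,0.17,0,0,0,0, -0.6,0,0.1,0,0,0,0, -0.6,0,0.08,0,0,0,0, -0.6,0,0.07,0,0,0,0, -0.6,0,0.06,0,0,0,0, -0.6,0,0.05,0,0,0,0, -0.6,0,0.04,0,0,0,0]'
```

```text
t: 4.03
ee_pos: [0.5663, -0.0716, 0.0657]
eef_rot: [0.707, 0.707, 0.002, 0.002]
wrist_force: [-0.9, 0.6, 13.4]
grip_width: 0.0001
gripper_force: 6.8
t: 5.28
ee_pos: [0.4892, -0.0716, 0.0682]
eef_rot: [0.707, 0.707, -0.002, -0.002]
wrist_force: [-11.0, 1.7, 13.6]
grip_width: 0.0006
gripper_force: 8.9
```

Sideways force: the tips are bearing on the outer edge. I lift and come down 6 mm further in.

```bash
python3 -m crank '[0,0,0.05,0,0,0,0, 0,0,0.1,0,0,0,0, 0.05,0,0.1,0,0,0,0, 0.05,0,0.08,0,0,0,0, 0.05,0,0.06,0,0,0,0, 0.05,0,0.05,0,0,0,0, 0.05,0,0.04,0,0,0,0, 0.05,0,0.03,0,0,0,0]'; python3 -m crank '[0,0,-0.005,0,0,0,0, 0,0,-0.01,0,0,0,0, 0,0,-0.02,0,0,0,0]'
```

```text
t: 6.28
ee_pos: [0.4975, -0.072, 0.0718]
eef_rot: [0.707, 0.707, -0.0, -0.0]
wrist_force: [0.6, -0.5, -0.5]
grip_width: 0.0007
gripper_force: 0.0
t: 6.65
ee_pos: [0.4977, -0.0721, 0.0701]
eef_rot: [0.707, 0.707, -0.0, 0.0]
wrist_force: [-2.8, 0.1, 11.5]
grip_width: 0.0005
gripper_force: 5.7
```

```bash
python3 -m crank '[0,0,-0.005,0,0,0,0, 0,0,-0.01,0,0,0,0, 0,0,-0.015,0,0,0,0, 0,0,-0.02,0,0,0,0]'; python3 -m crank '[0,0,-0.005,0,0,0,0, 0,0,-0.01,0,0,0,0, 0,0,-0.015,0,0,0,0]'
```

```text
t: 7.15
ee_pos: [0.4977, -0.072, 0.0685]
eef_rot: [0.707, 0.707, -0.0, 0.0]
wrist_force: [-5.6, -0.3, 18.0]
grip_width: 0.0006
gripper_force: 8.7
t: 7.52
ee_pos: [0.4976, -0.0727, 0.0669]
eef_rot: [0.707, 0.707, -0.001, 0.001]
wrist_force: [-5.8, -0.8, 17.5]
grip_width: 0.0007
gripper_force: 9.2
```

```bash
python3 -m crank '[0,0,-0.005,0,0,0,0, 0,0,-0.01,0,0,0,0, 0,0,-0.013,0,0,0,0]'; python3 -m crank '[0,0,0.1,0,0,0,0, 0,0,0.13,0,0,0,0, 0.26,0.13,0.13,0,0,0,0, 0.26,0.26,0.13,0,0,0,0, 0.26,0.26,0.09,0,0,0,0, 0.26,0.26,0.07,0,0,0,0, 0.26,0.26,0.06,0,0,0,0, 0.26,0.26,0.05,0,0,0,0, 0.26,0.26,0.04,0,0,0,0, 0.26,0.26,0.03,0,0,0,0]'
```

```text
t: 7.9
ee_pos: [0.4974, -0.0733, 0.0653]
eef_rot: [0.707, 0.707, -0.001, 0.001]
wrist_force: [-5.8, -2.4, 18.0]
grip_width: 0.0002
gripper_force: 9.8
t: 9.15
ee_pos: [0.5289, -0.0409, 0.0674]
eef_rot: [0.707, 0.707, 0.0, 0.0]
wrist_force: [-0.3, 0.9, 0.1]
grip_width: 0.0008
gripper_force: 0.0
```

```bash
python3 -m crank '[0,0,-0.005,0,0,0,0, 0,0,-0.01,0,0,0,0, 0,0,-0.015,0,0,0,0, 0,0,-0.02,0,0,0,0]'; python3 -m crank '[0,0,0.08,0,0,0,0, 0,0,0.14,0,0,0,0, 0,-0.25,0.14,0,0,0,0, 0,-0.52,0.14,0,0,0,0, 0,-0.52,0.11,0,0,0,0, 0,-0.52,0.09,0,0,0,0, 0,-0.52,0.08,0,0,0,0, 0,-0.52,0.07,0,0,0,0, 0,-0.52,0.06,0,0,0,0]'; python3 -m crank '[0,0,-0.01,0,0,0,0, 0,0,-0.02,0,0,0,0, 0,0,-0.02,0,0,0,0]'
```

```text
t: 9.65
ee_pos: [0.5288, -0.0407, 0.0649]
eef_rot: [0.707, 0.707, 0.0, -0.0]
wrist_force: [0.6, 0.1, 0.6]
grip_width: 0.0004
gripper_force: 0.0
t: 10.78
ee_pos: [0.5289, -0.1025, 0.0721]
eef_rot: [0.707, 0.707, 0.0, -0.0]
wrist_force: [0.7, 0.4, 0.3]
grip_width: 0.0003
gripper_force: 0.0
t: 11.15
ee_pos: [0.5287, -0.1032, 0.0696]
eef_rot: [0.707, 0.707, -0.0, -0.0]
wrist_force: [-0.0, 0.2, 0.0]
grip_width: 0.0006
gripper_force: 0.0
```

```bash
python3 -m crank '[0,0,-0.01,0,0,0,0, 0,0,-0.02,0,0,0,0, 0,0,-0.03,0,0,0,0, 0,0,-0.035,0,0,0,0]'; python3 - <<'E'
from h import *
import numpy as np
for n,box in [("side",(300,235,360,290)),("scene",(310,220,355,262))]:
    r,d,m=grab(n);u0,v0,u1,v1=box
    cv2.imwrite(f"pics/{n}2.png",cv2.resize(r[190:350,270:400],None,fx=3.5,fy=3.5)[:,:,::-1])
E
```

```text
t: 11.65
ee_pos: [0.5293, -0.1037, 0.0665]
eef_rot: [0.707, 0.707, -0.0, 0.001]
wrist_force: [-2.4, -0.8, 9.2]
grip_width: 0.0004
gripper_force: 4.6
```

View pics/side2.png

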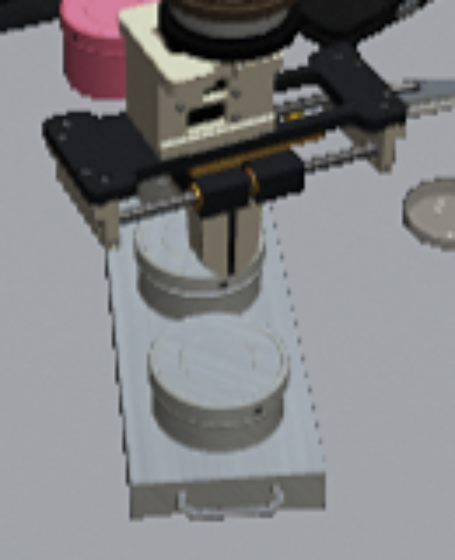

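The fingers press the near (-y) rim of the middle lid, at about (228,270). The lid is nearly seated, so I continue until the force rises.

```bash
python3 -m crank '[0,0,-0.005,0,0,0,0, 0,0,-0.01,0,0,0,0, 0,0,-0.013,0,0,0,0]'; python3 -m crank '[0,0,-0.003,0,0,0,0, 0,0,-0.006,0,0,0,0, 0,0,-0.006,0,0,0,0]'
```

```text
t: 12.12
ee_pos: [0.5293, -0.1039, 0.0651]
eef_rot: [0.707, 0.707, -0.0, 0.001]
wrist_force: [-2.4, -0.8, 10.2]
grip_width: 0.0006
gripper_force: 4.6
t: 12.5
ee_pos: [0.5293, -0.1041, 0.0646]
eef_rot: [0.707, 0.707, -0.0, 0.001]
wrist_force: [-2.6, -1.5, 10.3]
grip_width: 0.0002
gripper_force: 5.4
```

```bash
python3 -m crank '[0,0,-0.003,0,0,0,0, 0,0,-0.006,0,0,0,0, 0,0,-0.008,0,0,0,0]'; python3 -m crank '[0,0,-0.003,0,0,0,0, 0,0,-0.006,0,0,0,0]'
```

```text
t: 12.88
ee_pos: [0.5295, -0.1043, 0.064]
eef_rot: [0.707, 0.707, -0.0, 0.001]
wrist_force: [-3.9, -0.4, 14.6]
grip_width: 0.0009
gripper_force: 7.5
t: 13.12
ee_pos: [0.5297, -0.1044, 0.0636]
eef_rot: [0.707, 0.707, -0.0, 0.001]
wrist_force: [-4.9, -1.4, 17.6]
grip_width: 0.0006
gripper_force: 8.9
```

Seated on -y, with the reading near 63.8 mm. Second round: +x.

```bash
python3 -m crank '[0,0,0.08,0,0,0,0, 0.13,0.13,0.1,0,0,0,0, 0.27,0.26,0.1,0,0,0,0, 0.27,0.26,0.07,0,0,0,0, 0.27,0.26,0.05,0,0,0,0, 0.27,0.26,0.04,0,0,0,0, 0.27,0.26,0.03,0,0,0,0, 0.27,0.26,0.025,0,0,0,0]'; python3 -m crank '[0,0,-0.005,0,0,0,0, 0,0,-0.01,0,0,0,0, 0,0,-0.01,0,0,0,0]'
```

```text
t: 14.12
ee_pos: [0.5609, -0.0724, 0.0648]
eef_rot: [0.707, 0.707, -0.0, 0.0]
wrist_force: [-3.0, 0.7, 4.5]
grip_width: 0.0005
gripper_force: 2.0
t: 14.5
ee_pos: [0.5613, -0.0724, 0.0643]
eef_rot: [0.707, 0.707, -0.0, 0.0]
wrist_force: [-3.5, 0.1, 8.2]
grip_width: 0.0003
gripper_force: 4.2
```

```bash
python3 -m crank '[0,0,-0.005,0,0,0,0, 0,0,-0.01,0,0,0,0, 0,0,-0.01,0,0,0,0]'; python3 -m crank '[0,0,-0.004,0,0,0,0, 0,0,-0.006,0,0,0,0]'
```

```text
t: 14.88
ee_pos: [0.5617, -0.0724, 0.0637]
eef_rot: [0.707, 0.707, 0.0, 0.001]
wrist_force: [-4.1, -0.8, 12.5]
grip_width: 0.0002
gripper_force: 6.5
t: 15.12
ee_pos: [0.562, -0.0724, 0.0634]
eef_rot: [0.707, 0.707, 0.0, 0.001]
wrist_force: [-4.8, 0.4, 15.7]
grip_width: 0.0006
gripper_force: 7.8
```

```bash
python3 -m crank '[0,0,-0.004,0,0,0,0, 0,0,-0.007,0,0,0,0, 0,0,-0.007,0,0,0,0]'; python3 -m crank '[0,0,0.08,0,0,0,0, -0.13,0.14,0.1,0,0,0,0, -0.27,0.28,0.1,0,0,0,0, -0.27,0.28,0.07,0,0,0,0, -0.27,0.28,0.05,0,0,0,0, -0.27,0.28,0.04,0,0,0,0, -0.27,0.28,0.03,0,0,0,0, -0.27,0.28,0.02,0,0,0,0]'; python3 -m crank '[0,0,-0.005,0,0,0,0, 0,0,-0.01,0,0,0,0, 0,0,-0.01,0,0,0,0]'
```

```text
t: 15.5
ee_pos: [0.5625, -0.0725, 0.063]
eef_rot: [0.707, 0.707, 0.001, 0.001]
wrist_force: [-4.0, -0.5, 16.8]
grip_width: 0.0004
gripper_force: 8.7
t: 16.5
ee_pos: [0.53, -0.0387, 0.064]
eef_rot: [0.707, 0.707, 0.0, 0.001]
wrist_force: [-2.5, 1.0, 13.9]
grip_width: 0.0006
gripper_force: 6.9
t: 16.88
ee_pos: [0.5303, -0.0383, 0.0637]
eef_rot: [0.707, 0.707, 0.001, 0.001]
wrist_force: [-3.6, 1.2, 16.3]
grip_width: 0.0006
gripper_force: 8.2
```

```bash
python3 -m crank '[0,0,-0.004,0,0,0,0, 0,0,-0.007,0,0,0,0, 0,0,-0.007,0,0,0,0]'; python3 -m crank '[0,0,0.08,0,0,0,0, -0.13,-0.14,0.1,0,0,0,0, -0.27,-0.28,0.1,0,0,0,0, -0.27,-0.28,0.07,0,0,0,0, -0.27,-0.28,0.05,0,0,0,0, -0.27,-0.28,0.04,0,0,0,0, -0.27,-0.28,0.03,0,0,0,0, -0.27,-0.28,0.025,0,0,0,0]'; python3 -m crank '[0,0,-0.005,0,0,0,0, 0,0,-0.01,0,0,0,0, 0,0,-0.01,0,0,0,0]'
```

```text
t: 17.25
ee_pos: [0.5305, -0.0381, 0.0634]
eef_rot: [0.707, 0.707, 0.001, 0.001]
wrist_force: [-5.3, 2.0, 20.4]
grip_width: 0.0006
gripper_force: 10.1
t: 18.25
ee_pos: [0.4971, -0.0712, 0.0647]
eef_rot: [0.707, 0.707, 0.0, 0.0]
wrist_force: [-3.3, 0.4, 10.9]
grip_width: 0.0006
gripper_force: 5.5
t: 18.62
ee_pos: [0.4972, -0.0712, 0.0643]
eef_rot: [0.707, 0.707, 0.0, 0.0]
wrist_force: [-4.4, 1.6, 16.3]
grip_width: 0.0005
gripper_force: 8.1
```

Near level. I press a little more here, then lift away and measure the lid against its neighbours.

```bash
python3 -m crank '[0,0,-0.004,0,0,0,0, 0,0,-0.008,0,0,0,0, 0,0,-0.008,0,0,0,0]'; python3 -m crank '[0,0,0.3,0,0,0,0, 0.3,0.3,0.7,0,0,0,0, 0.7,0.5,1,0,0,0,0, 0.9,0.6,1,0,0,0,0, 1,0.6,1,0,0,0,0, 1,0.6,1,0,0,0,0]'; sed -i '/^I=/,$d; s/^from h import \*/from h import */' a.py; python3 - <<'E'
from h import *
for n in ["side","scene"]:
    r,d,m=grab(n); cv2.imwrite(f"pics/{n}3.png",cv2.resize(r[190:350,260:400],None,fx=3.5,fy=3.5,interpolation=cv2.INTER_CUBIC)[:,:,::-1]); np.savez(f"{n}0.npz",r=r,d=d,K=m["intrinsics"],T=m["extrinsics"])
exec(open("a.py").read())
print(manip.get_state()["wrist_force"])
E
```

```text
t: 19.0
ee_pos: [0.4971, -0.0712, 0.0637]
eef_rot: [0.707, 0.707, 0.0, 0.0]
wrist_force: [-6.0, 0.8, 20.9]
grip_width: 0.0006
gripper_force: 10.5
t: 19.75
ee_pos: [0.6158, -0.0005, 0.1806]
eef_rot: [0.707, 0.707, -0.001, -0.001]
wrist_force: [-0.9, -0.6, -0.5]
grip_width: 0.0006
gripper_force: 0.0
side block top 0.02850371304232402 ((577.6243286132812, -42.77967834472656), (421.6834411621094, 189.58544921875), 72.74388122558594)
[ 15  18  34  26 685] [321.50364964 229.84671533] med [0.5597 0.0207 0.0614] zmax [0.0529 0.0614 0.0653] fit [-0.001  -0.0064  0.0624] ((562.5648193359375, 25.125104904174805), 41.06601333618164)
[ 18  47  37  28 821] [326.22533496 260.11936663] med [ 0.5255 -0.0784  0.0616] zmax [0.053  0.0616 0.0652] fit [ 0.0005 -0.0012  0.0624] ((524.5148315429688, -73.92970275878906), 41.721839904785156)
[  22   80   41   32 1006] [332.05367793 294.92445328] med [ 0.492  -0.179   0.0618] zmax [0.0535 0.0618 0.0654] fit [-0.0005 -0.0002  0.0626] ((493.2066650390625, -175.08399963378906), 40.117042541503906)
scene block top 0.029390963928545066 ((564.0128173828125, -102.91
[... 387 characters left out ...]
 [ 0.0011 -0.0014  0.0634] ((529.8816528320312, -69.29359436035156), 40.397613525390625)
[ 22  40  30  24 559] [301.45259392 255.88550984] med [0.561  0.0351 0.0627] zmax [0.0529 0.0627 0.0663] fit [0.0033 0.0031 0.0636] ((564.7603149414062, 31.896509170532227), 40.41816329956055)
[115  47  20  22 359] [390.62116992 261.72980501] med [ 0.3629 -0.0668  0.057 ] zmax [0.053  0.057  0.0604] fit [0.0108 0.0074 0.0579] ((354.546875, -73.69830322265625), 38.969242095947266)
[ 0 76  9 14 95] [268.15789474 288.41052632] med [0.5652 0.1704 0.0572] zmax [0.0542 0.0572 0.0611] fit [-0.0606 -0.0569  0.0582] ((567.7706909179688, 168.32513427734375), 23.95311164855957)
[-0.16411964 -0.87684648 -0.2595409 ]
```

View pics/side3.png

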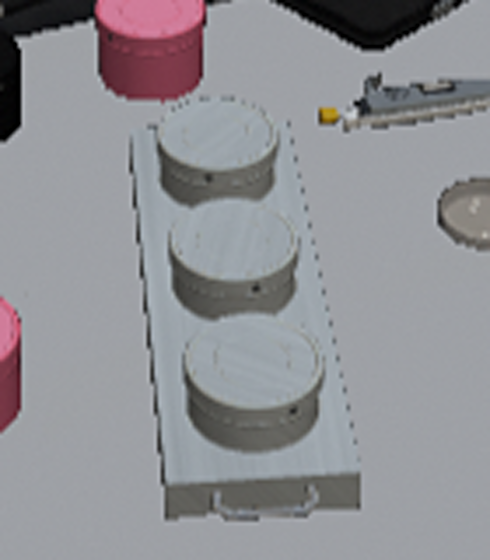

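The middle lid, at about (233,243) in the crop, now matches its neighbours. Its fitted height is 62.4/63.4 mm in the two views, theirs are the same, and its slope is about 0.001. The arm is clear, so I hand in.

```bash
python3 -c "
from plant import manip
print(manip.finish_job())"
```

```text
the job is handed in; nothing more can be done
None
```

The lid on the middle tin is pressed home and level, within about 0.2 mm of its neighbours by depth; wrist-force readings while pressing peaked at about 21 N. The job is handed in at about 20 s with the arm clear, and no verdict was returned.

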